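# Wedge a barrel stave up to the height gauge

### The arm

A 6-joint arm with a two-finger parallel gripper is mounted at the origin on the work surface. World frame = base frame: x ahead of the robot, y to its left, z up, the work surface at z = 0. Lengths are in m, angles in degrees, forces in N, time in s.
With the tool pointing down it reaches from about 0.275 to 0.825 m from the base axis. Payload 5.2 kg.
Tool frame: the origin (TCP) lies on the mounting face of the last link; the fingertips stand 186 mm ahead of it and the grasp point (between the pads) lies 167 mm ahead of it (r.tip_reach is the z of the fingertips in the tool frame, in m); z points along the fingers, y is the line along which they close (so a half turn about z gives the same grasp; the last joint's range is limited). The gripper opens to 93 mm and grips with 3 to 60 N. Pads are 15 mm wide; open, the fingers measure 128 mm over their backs; the gripper's body (75 mm by 188 mm) begins 65 mm behind the grasp point.
Start: joints at [55.187, 14.817, 87.949, -0, 77.235, -11.62], TCP at [0.217, 0.506, 0.405] pointing down, gripper open.
Joint ranges: [-179.93, 179.93], [-52.35, 119.4], [10.71, 147.94], [-69.91, 249.91], [12.55, 155.21], [-178.61, 178.61]. Speed limits (degrees/s): [147.25, 147.25, 180, 180, 180, 180].

### API

Orientations are given as a 3x3 rotation matrix whose columns are the frame's x, y, z axes.
In Python, from cell import r, capture, workorder, boxes_of, outline_of gives the robot as it stands.
- The arm moves only by the tool jog_arm, never from a script. Its argument "plan" is a list that holds one entry, the list of rows, each a list of 5 numbers: the shift along the tool's x, y, z in m, then the turn about the tool's z in degrees, then the finger opening in m, from 0 to 0.093. In form: [[[x, y, z, twist, fingers], ...]]. A call has 1 to 8 rows; each row is the pose to reach, as a shift and turn from the pose commanded when the call began, along the tool's axes at that moment; what a row does not reach only later rows make up. A row lasts 1/10 s, in which the tool goes at most 50 mm and 8.59 degrees, less where a joint would pass 70% of its speed; a pose out of reach is approached as far as the arm can. A call with a gripper value outside its range is refused whole. The fingers move at their own pace and stop on an object; "grip_force" is the grip in N (left out, the last holds). Time passes only in rows, so rows that repeat a pose let the fingers close. It gives the time, the measured TCP pose, the force, the opening and the grip force at its end, in the units of the state.
- r.observe(): the state, without advancing time (a new reading comes with each control period).
- capture(name): name is "scene" or "top"; returns a dict with "color" (420x560x3 uint8, red, green, blue), "camera_matrix" (3x3 intrinsics, pixels), "dist_coeffs" ([k1, k2, p1, p2, k3] as OpenCV has them; the pictures are not rectified), "extrinsics" (4x4, takes a point from camera to world coordinates). Camera axes: x right, y up, looking along -z (the intrinsics and any distortion apply to the point x, -y, -z); pixel columns grow to the right and rows downward; lengths in m; the calibration is good to about 2 mm. A picture is of the moment at which its call begins. There is no depth.
- workorder.hand_in(): hands the job in; it is judged then, once.
Trained networks look in a picture, given as the dict that the camera call returned (one of the last four; its "shot" number tells which), for a name from the list of things; names that differ only in an ending like _2 or _b are one class to them, and where a whole thing is asked for, a point or a joint stands for the part that bears it (a point fixed in the world has none). Each returns a list of dicts, best first, with "conf" (0 to 1); they miss things now and then, are a little off and sometimes report something else, mostly with a low value. They report only what shows in the picture. A call takes as long as a camera call. They do not tell look-alikes from the thing itself.
- boxes_of(label, picture): "at" ([x, y, z] in m, in world coordinates, good to about 4 mm: the middle of the surface that is visible of it).
- outline_of(label, picture): "pixels" (420x560 bool, what is visible of it).
The state is a dict: "t": time; "q": joint angles; "qd": joint speeds; "joint_efforts": joint torques, N m; "position": TCP position; "tcp_rot": TCP orientation; "force": force on the tool from outside, world axes, zero at the start; "moment": the same for the moment, N m; "gripper_width": opening from 0.0 (shut) to 1.0 (fully open); "grasp_force": force on a finger pad.
Only numpy, scipy, OpenCV 4.12 (cv2) and the standard library are available. Lean on these libraries where they do the work, as an engineer would, in place of code of your own. Each camera call takes 0.05 s, during which the arm holds its last target. There are 200 camera calls.

### The job

Pick up the dark wooden wedge, lay it flat on the bench in front of the cradle and slide its thin end under the open end of the stave, between the ledges, so that the stave rises until its top bears on the gauge's finger. Stop as soon as it is nipped snug there, with roughly 8 newtons on the finger (3 to 15 will do, never above 22), then let go and leave it wedged. Do not knock the gauge, and do not disturb the mallet, plane, offcut or glue jar.

Things in the scene. Friction and masses are not known exactly. Their poses are not given: they have to be found in the camera images.
- wedge_mid (a point): Dark wood wedge lying flat, loose, 0.13 kg: 180 mm long, 40 wide, 4 mm high at the thin end, 40 at the thick end (rises 1 in 5). This point: middle of length and width, 11 mm above its underside. +y points to the thin end (90 mm away), x across, z up. It can be gripped across its 40 mm width 50 mm along -y, where it is 32 mm high, and driven so.
- wedge_tip (a point): Middle of the wedge's thin end, 2 mm above its underside; same axes as wedge_mid.
- wedge: The same wedge; origin at the middle of its underside, same axes. Friction keeps it in place once it is driven under the stave. Once the stave bears on the gauge's finger, each further millimetre of drive adds about 1 N on the finger. It must go about 70 to 120 mm under the stave.
- jig: Dark wood cradle fixed to the bench. Origin at bench level, middle of its open front, right below the stave's front end; +y points level into it (the way the wedge is driven), z up. Two ledges 10 mm high carry the stave's front, with a free way 60 mm wide between them over bare bench. Side rails 26 mm high, 45 to 60 mm either side of the centre line.
- stave: Light wood stave lying loose in the cradle, 84 mm wide, 300 long, 22 thick, 0.36 to 0.63 kg. Origin: underside, middle of its front (open) end, at the start 10 mm above the bench; +y runs to the rear, z up. Lower front edge rounded (4 mm); the wedge carries this edge. Raising it takes 1 to 5 N of push until it meets the gauge's finger.
- stave_rear (a point): Middle of the underside of the stave's rear end; it stays down on a 10 mm sill in the cradle, with a stop 3 mm behind it.
- gauge: Height gauge fixed beside the cradle: steel foot, post 74 mm high, arm reaching 95 mm along -x to a rigid round finger over the stave, 55 mm behind its front. Origin at bench level under the post. The finger's height is set anew and not measured: underside 39 to 45 mm above the bench. Once the stave meets it, the push rises 1 to 1.5 N per N on the finger.
- mallet: Wooden mallet lying on the bench, head 70 x 120 x 60 mm; leave it alone. Origin under the head.
- plane: Wooden bench plane 55 x 200 mm, 95 mm high; leave it alone. Origin at the middle of its underside.
- offcut: Flat wood offcut 60 x 110 x 22 mm; leave it alone. Origin at the middle of its underside.
- glue: White jar 60 mm across, 130 mm high; leave it alone. Origin at the middle of its underside.
Things that resemble listed ones, but are neither listed nor needed, are in the scene too. Of the things that look like the wedge, the smaller one is meant. Several things have the shape of the gauge; the one meant has the colours described above.

How it is judged (in metres and radians):
On the way, in this order (a step that is already met when the one before it is completed fails the run):
1. the wedge's thin end is under the stave's open end, between the ledges (y of wedge_tip in the frame of jig above 0.008 m and z of wedge_tip in the frame of jig below 0.01 m and x of wedge_tip in the frame of jig between -0.03 and 0.03 m), for 0.1 s.
2. the wedge carries the stave's front end, 4 mm or more above its ledges (z of stave in the frame of jig above 0.014 m and contact force between wedge and stave above 0.5 N), for 0.1 s.
At the end, for the whole second after the job is handed in: The wedge lies flat on the bench (within 0.06 rad) under the stave's front end and carries it with over 1 N, the stave presses on the gauge's finger with 3 to 15 N, its rear end is still down on the sill (within 4 mm), all at rest (contact force between stave and gauge between 3 and 15 N and contact force between wedge and stave above 1 N and angle between wedge's own z axis and vertical below 0.06 rad and z of stave_rear in the frame of jig below 0.014 m and linear speed of each of wedge, stave below 0.01 m/s); the robot touches nothing.
It fails at once if the gauge is loaded with more than 22 N by the stave (contact force between stave and gauge above 22 N).
It fails at once if the robot touches the gauge with more than 5 N (contact force between the arm and gauge above 5 N).
It fails at once if a bystander is moved by more than 20 mm (distance of any of mallet, plane, offcut, glue from where it was at the start of the episode above 0.02 m).
It also fails if it takes over 58 s, if anything falls off the work surface, if the arm or the gripper's body presses on something with over 40 N, if the wrist force passes 120 N, or if a joint passes its speed limit or range.

## Working session

There is one attempt and no reset: what is moved stays moved. The work goes in short steps, Python scripts to look and compute and a tool call to move; the robot and the scene stay as the last step left them, time stands still between calls to the robot, and variables do not carry over. Pictures are saved under pics/ and viewed, at most 10 in all, crops included, and the job is handed in when it is done.

Besides the shell and the picture viewer there is one more tool, called after "Request:" as name(argument=value, ...) on one line, values as JSON. jog_arm: Moves the arm, as the interface text tells. Its arguments: {"type":"object","properties":{"plan":{"type":"array"},"grip_force":{"type":"number"}},"required":["plan"]}

```bash
mkdir -p pics; ls; cat > h.py <<'E'
import numpy as np, cv2
from cell import r, capture, workorder, boxes_of, outline_of
def px2w(pic,uv,z):
    K=np.array(pic["camera_matrix"]);D=np.array(pic["dist_coeffs"]);T=np.array(pic["extrinsics"])
    n=cv2.undistortPoints(np.array(uv,float).reshape(-1,1,2),K,D).reshape(-1,2)
    d=np.c_[n[:,0],-n[:,1],-np.ones(len(n))]@T[:3,:3].T
    o=T[:3,3]; return o+d*((z-o[2])/d[:,2])[:,None]
def w2px(pic,P):
    K=np.array(pic["camera_matrix"]);D=np.array(pic["dist_coeffs"]);T=np.array(pic["extrinsics"])
    c=(np.atleast_2d(P)-T[:3,3])@T[:3,:3]; c=c*[1,-1,-1]
    return cv2.projectPoints(c.reshape(-1,1,3),np.zeros(3),np.zeros(3),K,D)[0].reshape(-1,2)
def save(pic,name,crop=None,s=1):
    im=pic["color"][:,:,::-1]
    if crop: a,b,c,d=crop; im=im[b:d,a:c]
    cv2.imwrite("pics/"+name,cv2.resize(im,None,fx=s,fy=s,interpolation=cv2.INTER_CUBIC))
E
python3 - <<'E'
from h import *
np.set_printoptions(precision=3,suppress=True)
for n in ("scene","top"):
    p=capture(n); save(p,n+"0.png",None,1.42)
    print(n,np.array(p["extrinsics"])[:3,3])
    for l in ("wedge","jig","stave","gauge","mallet","plane","offcut","glue"):
        for b in boxes_of(l,p):
            print(l,round(b["conf"],2),np.array(b["at"]),w2px(p,b["at"])[0].round())
s=r.observe();print(s["t"],s["position"],s["tcp_rot"],s["force"])
E
```

```text
pics
scene [ 1.212 -0.335  1.136]
wedge 0.79 [ 0.346 -0.387  0.025] [117. 213.]
wedge 0.6 [ 0.552 -0.3    0.019] [175. 256.]
jig 0.97 [0.651 0.288 0.025] [380. 189.]
jig 0.24 [0.605 0.246 0.029] [359. 183.]
stave 0.64 [0.606 0.245 0.027] [359. 184.]
gauge 0.88 [0.839 0.25  0.017] [410. 247.]
gauge 0.68 [0.704 0.155 0.013] [351. 226.]
mallet 0.91 [ 0.788 -0.21   0.059] [245. 308.]
plane 0.86 [0.348 0.328 0.047] [333. 112.]
offcut 0.96 [ 0.812 -0.004  0.017] [324. 284.]
offcut 0.64 [0.348 0.327 0.05 ] [333. 111.]
glue 0.86 [0.815 0.11  0.102] [366. 248.]
glue 0.73 [ 0.551 -0.296  0.021] [176. 255.]
glue 0.7 [0.602 0.243 0.029] [357. 183.]
top [0.379 0.008 1.017]
wedge 0.79 [ 0.545 -0.294  0.022] [391. 227.]
wedge 0.55 [ 0.338 -0.385  0.026] [429. 305.]
wedge 0.19 [0.336 0.332 0.048] [149. 306.]
jig 0.92 [0.564 0.296 0.028] [170. 219.]
stave 0.79 [0.597 0.25  0.032] [187. 206.]
stave 0.24 [ 0.539 -0.289  0.023] [389. 229.]
gauge 0.83 [0.831 0.254 0.031] [191. 125.]
gauge 0.68 [0.692 0.153 0.021] [225. 174.]
mallet 0.6 [ 0.768 -0.201  0.058] [356. 143.]
plane 0.79 [0.338 0.335 0.047] [148. 305.]
offcut 0.93 [0.808 0.004 0.022] [280. 134.]
glue 0.86 [0.784 0.117 0.107] [236. 129.]
glue 0.68 [0.691 0.156 0.019] [224. 174.]
0.9 [0.217 0.506 0.405] [[-0.919  0.394  0.   ]
 [ 0.394  0.919  0.   ]
 [ 0.     0.    -1.   ]] [ 0.356  0.939 -0.108]
```

View pics/scene0.png

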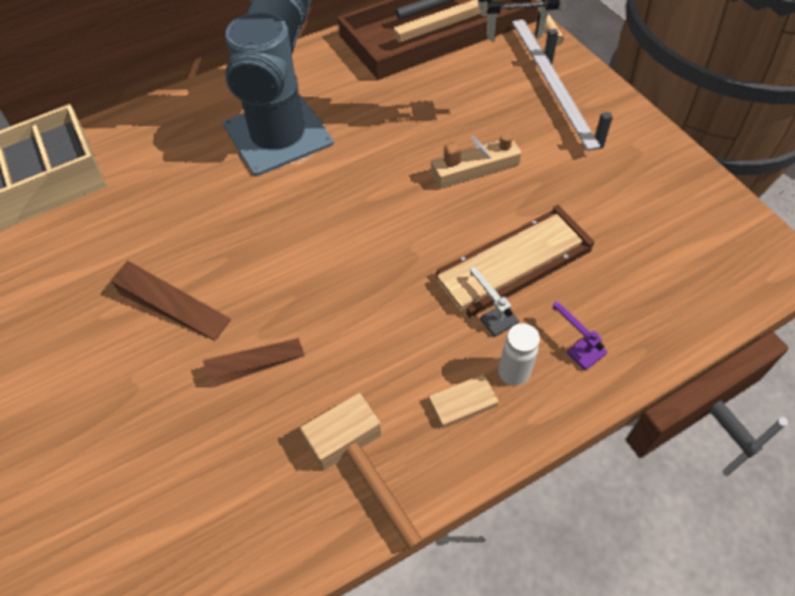

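View pics/top0.png

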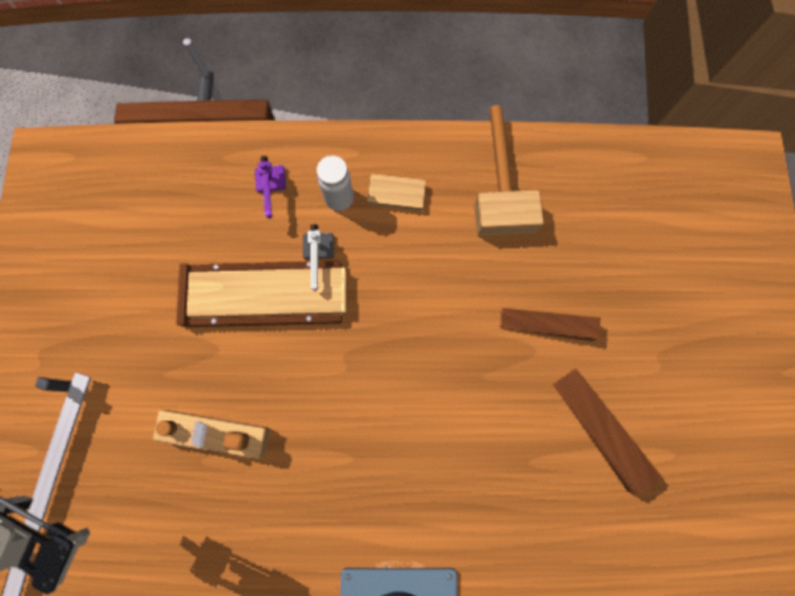

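View: the wedge candidates in the top view are the smaller at (388,228) and the bigger at (430,306), in raw pixels. The smaller is meant, with its thin end on the left (+y). The true gauge is the grey/steel one at (222,175); the purple one at (190,125) is the decoy. The cradle opens to the right (−y), at about (243,208).

```bash
cat > fit.py <<'E'
from h import *
from scipy.optimize import minimize
def sil(pic,V,S=4):
    m=np.zeros((420*S,560*S),np.uint8)
    h=cv2.convexHull(((w2px(pic,V)+.5)*S-.5).astype(np.float32)).round().astype(np.int32)
    cv2.fillConvexPoly(m,h,1)
    return cv2.resize(m.astype(np.float32),(560,420),interpolation=cv2.INTER_AREA)
def place(V,p):
    c,s=np.cos(p[2]),np.sin(p[2]); R=np.array([[c,-s,0],[s,c,0],[0,0,1]])
    return V@R.T+[p[0],p[1],0]
WEDGE=np.array([[x,y,z] for x in(-.02,.02) for y,z in((-.09,0),(-.09,.04),(.09,0),(.09,.004))])
STAVE=np.array([[x,y,z] for x in(-.042,.042) for y in(0,.3) for z in(.01,.032)])
def fit(V,views,p0):
    f=lambda p:sum(np.abs(sil(q,place(V,p))-m).sum() for q,m in views)
    best=min((minimize(f,p0,method="Nelder-Mead",options=dict(initial_simplex=np.array(p0)+d*np.array([[0,0,0],[.01,0,0],[0,.01,0],[0,0,.1]]))) for d in(1,-1)),key=lambda o:o.fun)
    return best.x,best.fun
def mask(l,pic,near):
    o=outline_of(l,pic); uv=w2px(pic,near)[0].round().astype(int)
    o=[k for k in o if np.array(k["pixels"])[uv[1]-4:uv[1]+5,uv[0]-4:uv[0]+5].any()]
    return np.array(o[0]["pixels"]).astype(np.float32) if o else None
E
python3 - <<'E'
from fit import *
np.set_printoptions(precision=4,suppress=True)
P={n:capture(n) for n in("top","scene")}
save(P["top"],"crop_w.png",(330,190,490,370),3.2)
for l,V,near,ps in (("wedge",WEDGE,[.548,-.297,.02],[[.548,-.297,0.1],[.548,-.297,3.2]]),("stave",STAVE,[.6,.25,.03],[[.6,.11,0.]])):
    vs=[(n,mask(l,p,near)) for n,p in P.items()]
    vs=[(P[n],m) for n,m in vs if m is not None]; print(l,len(vs),[m.sum() for _,m in vs])
    for p0 in ps:
        for sub in ([vs]+[[v] for v in vs]): print(fit(V,sub,p0))
t=P["top"]; j=mask("jig",t,[.564,.296,.028])
if j is not None:
    print("jig",cv2.minAreaRect(px2w(t,np.argwhere(j>0)[:,::-1],.02)[:,:2].astype(np.float32)))
E
```

```text
wedge 2 [np.float32(1151.0), np.float32(1176.0)]
(array([ 0.5441, -0.2853, -0.1405]), np.float64(138.6875))
(array([ 0.5442, -0.2847, -0.1307]), np.float64(63.875))
(array([ 0.5443, -0.2848, -0.1604]), np.float64(65.3125))
(array([ 0.5434, -0.2884,  3.0059]), np.float64(478.9375))
(array([ 0.5437, -0.2941,  3.0638]), np.float64(155.3125))
(array([ 0.5431, -0.2883,  2.9216]), np.float64(257.625))
stave 2 [np.float32(3506.0), np.float32(2684.0)]
(array([0.6055, 0.1018, 0.0317]), np.float64(409.9375))
(array([0.605, 0.102, 0.029]), np.float64(170.6875))
(array([0.6062, 0.1014, 0.0346]), np.float64(237.5))
jig ((0.5996717214584351, 0.2700534462928772), (0.12830008566379547, 0.319060355424881), 1.4095696210861206)
```

View pics/crop_w.png

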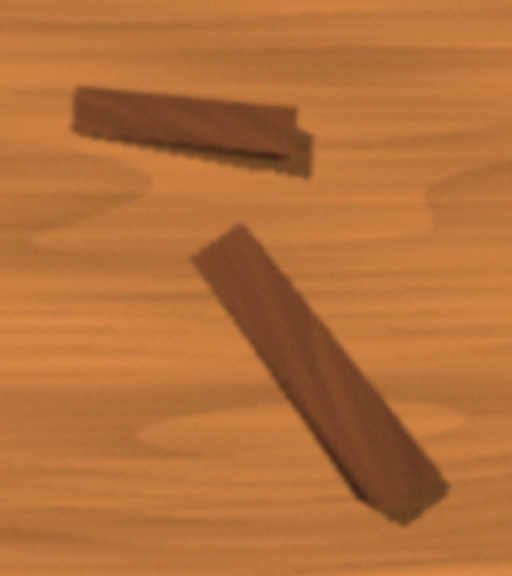

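The crop shows the smaller wedge, with its thick end on the right (shadow, about (300,130) in the crop) and its thin end on the left at (75,108). The fit agrees, so this is the chosen one: x 0.544, y −0.285, yaw −8°.

Request:
jog_arm(plan=[[[-0.62,-0.64,0,75,0.075],[-0.62,-0.64,0,75,0.075],[-0.62,-0.64,0,75,0.075],[-0.62,-0.64,0,75,0.075],[-0.62,-0.64,0,75,0.075],[-0.62,-0.64,0,75,0.075],[-0.62,-0.64,0,75,0.075],[-0.62,-0.64,0,75,0.075]]], grip_force=50)

```text
t: 2.05
position: [0.3593, 0.13, 0.4051]
tcp_rot: [[0.04, 0.999, 0.001], [0.999, -0.04, 0.0], [0.0, 0.001, -1.0]]
force: [1.3, -0.0, 1.3]
gripper_width: 0.803
grasp_force: 0.0
```

```bash
cat > go.py <<'E'
import sys
from h import *
# usage: go.py x y z yaw_of_tool_y_deg -> shift in tool axes, twist
x,y,z,a=map(float,sys.argv[1:]); s=r.observe(); R=np.array(s["tcp_rot"]); p=np.array(s["position"])
yaw=np.degrees(np.arctan2(R[1,1],R[0,1]))
print("t",s["t"],"p",p.round(4),"yaw",yaw.round(2),"F",np.array(s["force"]).round(2),"w",s["gripper_width"],"gf",s["grasp_force"],"q",np.round(s["q"],1))
print("shift",(R.T@(np.array([x,y,z])-p)).round(4),"twist",round((yaw-a+180)%360-180,2),"tilt",R[:,2].round(4))
E
python3 go.py 0.537 -0.3345 0.405 -8
```

```text
t 2.05 p [0.3593 0.13   0.4051] yaw -2.29 F [ 1.29 -0.04  1.26] w 0.8027975799965438 gf 0.0 q [  3.   -3.2 108.4   0.   74.8   5.3]
shift [-4.571e-01  1.960e-01  3.000e-04] twist 5.71 tilt [ 1.3e-03  2.0e-04 -1.0e+00]
```

Request:
jog_arm(plan=[[[-0.457,0.196,0,5.7,0.075],[-0.457,0.196,0,5.7,0.075],[-0.457,0.196,0,5.7,0.075],[-0.457,0.196,0,5.7,0.075],[-0.457,0.196,0,5.7,0.075],[-0.457,0.196,0,5.7,0.075],[-0.457,0.196,0,5.7,0.075],[-0.457,0.196,0,5.7,0.075]]])

```text
t: 2.85
position: [0.5047, -0.2431, 0.4048]
tcp_rot: [[0.134, 0.991, 0.0], [0.991, -0.134, -0.0], [0.0, 0.0, -1.0]]
force: [0.5, -0.4, 0.5]
gripper_width: 0.81
grasp_force: 0.0
```

```bash
python3 go.py 0.537 -0.3345 0.26 -8
```

```text
t 2.85 p [ 0.5047 -0.2431  0.4048] yaw -7.68 F [ 0.49 -0.41  0.47] w 0.810231468830824 gf 0.0 q [-37.1  15.9  86.5   0.   77.6 -29.5]
shift [-0.0863  0.0442  0.1448] twist 0.32 tilt [ 3.e-04 -0.e+00 -1.e+00]
```

Request:
jog_arm(plan=[[[-0.0865,0.044,0.06,0.3,0.075],[-0.0865,0.044,0.1,0.3,0.075],[-0.0865,0.044,0.145,0.3,0.075],[-0.0865,0.044,0.145,0.3,0.075],[-0.0865,0.044,0.145,0.3,0.075]]])

```text
t: 3.35
position: [0.535, -0.3326, 0.2542]
tcp_rot: [[0.14, 0.99, -0.007], [0.99, -0.14, 0.006], [0.005, -0.008, -1.0]]
force: [-0.2, 0.8, -0.2]
gripper_width: 0.806
grasp_force: 0.0
```

```bash
python3 go.py 0.537 -0.3345 0.19 -8; python3 -c "
from h import *
p=capture('top'); save(p,'t1.png',(330,180,490,300),4)"
```

```text
t 3.35 p [ 0.535  -0.3326  0.2542] yaw -8.03 F [-0.23  0.84 -0.16] w 0.8060391939838413 gf 0.0 q [-42.   30.4  86.7  -0.   63.4 -34. ]
shift [-0.0019  0.0028  0.0642] twist -0.03 tilt [-0.0075  0.0064 -1.    ]
```

View pics/t1.png

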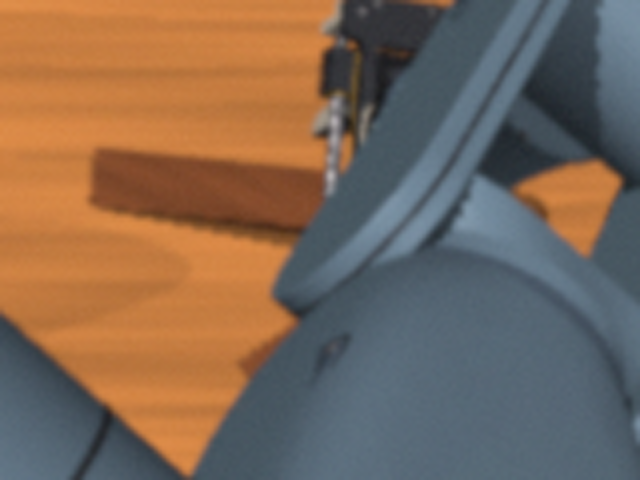

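The picture shows the wedge still in place (thin end at about (95,175) of the crop), with the gripper above its thick part. The arm hides the rest.

Request:
jog_arm(plan=[[[0,0,0.03,0,0.075],[0,0,0.055,0,0.075],[0,0,0.066,0,0.075],[0,0,0.066,0,0.075],[0,0,0.066,0,0.075]]])

```text
t: 3.9
position: [0.5372, -0.3326, 0.1959]
tcp_rot: [[0.138, 0.99, 0.002], [0.99, -0.138, -0.002], [-0.002, 0.002, -1.0]]
force: [0.5, 0.7, 0.2]
gripper_width: 0.811
grasp_force: 0.0
```

```bash
python3 go.py 0.537 -0.3345 0.19 -8; python3 -c "
from fit import *
p=capture('scene'); save(p,'s1.png',(90,170,250,300),4)"; python3 go.py 0.537 -0.3345 0.19 -8
```

```text
t 3.9 p [ 0.5372 -0.3326  0.1959] yaw -7.92 F [0.49 0.72 0.24] w 0.8109134819515045 gf 0.0 q [-41.9  34.3  89.5   0.   56.1 -33.9]
shift [-0.0019  0.0001  0.0059] twist 0.08 tilt [ 0.0022 -0.0019 -1.    ]
t 3.95 p [ 0.5372 -0.3328  0.196 ] yaw -7.93 F [ 0.15 -0.94 -0.12] w 0.8068396175599409 gf 0.0 q [-41.9  34.3  89.5   0.   56.1 -34. ]
shift [-0.0017  0.      0.0061] twist 0.07 tilt [ 0.0026 -0.0023 -1.    ]
```

View pics/s1.png

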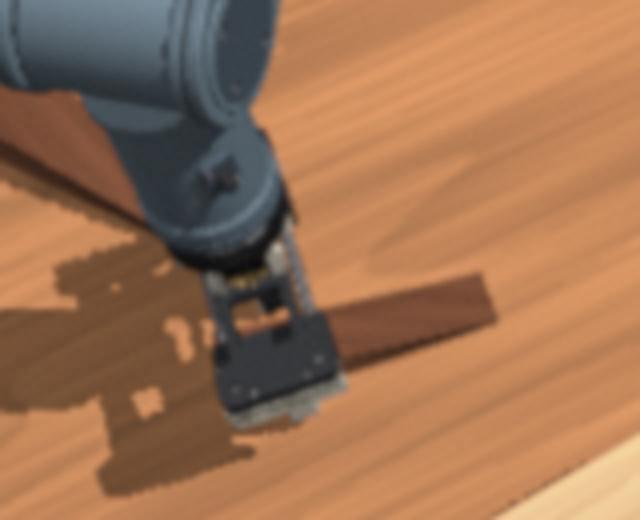

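The gripper straddles the wedge near its thick end, and the thin end shows free at about (485,300) of the crop. Lower and grip.

Request:
jog_arm(plan=[[[-0.0015,0,0.005,0,0.075],[-0.0015,0,0.005,0,0.06],[-0.0015,0,0.005,0,0.03],[-0.0015,0,0.005,0,0.02],[-0.0015,0,0.005,0,0.02],[-0.0015,0,0.005,0,0.02],[-0.0015,0,0.005,0,0.02],[-0.0015,0,0.005,0,0.02]]], grip_force=50)

```text
t: 4.75
position: [0.5363, -0.334, 0.1888]
tcp_rot: [[0.138, 0.99, 0.0], [0.99, -0.138, -0.0], [-0.0, 0.0, -1.0]]
force: [0.3, -0.4, -0.3]
gripper_width: 0.426
grasp_force: 49.9
```

```bash
python3 go.py 0.537 -0.3345 0.21 -8
```

```text
t 4.75 p [ 0.5363 -0.334   0.1888] yaw -7.95 F [ 0.26 -0.44 -0.32] w 0.42586539007354157 gf 49.920786023139954 q [-42.   34.8  89.7  -0.   55.5 -34.1]
shift [-0.0004  0.0008 -0.0212] twist 0.05 tilt [ 2.e-04 -2.e-04 -1.e+00]
```

Request:
jog_arm(plan=[[[0,0,-0.025,0,0.02],[0,0,-0.025,0,0.02],[0.05,0.02,-0.025,-2,0.02],[0.1,0.035,-0.025,-5,0.02],[0.15,0.035,-0.025,-8,0.02],[0.2,0.035,-0.025,-9.6,0.02],[0.24,0.036,-0.025,-9.6,0.02],[0.274,0.036,-0.025,-9.6,0.02]]])

```text
t: 5.55
position: [0.6096, -0.0645, 0.2128]
tcp_rot: [[-0.03, 1.0, -0.001], [1.0, 0.03, 0.001], [0.001, -0.001, -1.0]]
force: [1.2, -0.1, -1.5]
gripper_width: 0.425
grasp_force: 49.9
```

```bash
python3 go.py 0.6104 -0.0681 0.214 1.7
```

```text
t 5.55 p [ 0.6096 -0.0645  0.2128] yaw 1.74 F [ 1.23 -0.14 -1.52] w 0.424844565459297 gf 49.921449422836304 q [-16.5  31.5  91.6   0.   56.9 -18.2]
shift [-0.0036  0.0007 -0.0012] twist 0.04 tilt [-9.e-04  7.e-04 -1.e+00]
```

Request:
jog_arm(plan=[[[0,0,0.01,0,0.02],[0,0,0.02,0,0.02],[0,0,0.025,0,0.02],[0,0,0.025,0,0.02],[0,0,0.025,0,0.02]]])

```text
t: 6.05
position: [0.6095, -0.0688, 0.1887]
tcp_rot: [[-0.026, 1.0, -0.001], [1.0, 0.026, 0.001], [0.001, -0.001, -1.0]]
force: [-1.4, 3.5, 4.7]
gripper_width: 0.426
grasp_force: 49.9
```

```bash
python3 go.py 0.6104 -0.0681 0.189 1.7; python3 - <<'E'
from fit import *
np.set_printoptions(precision=4,suppress=True)
p=capture("top"); q=capture("scene")
c=p["color"][:,:,::-1][150:300,170:370]; d=q["color"][:,:,::-1][120:320,250:450]
cv2.imwrite("pics/a.png",np.hstack([cv2.resize(c,(400,300)),cv2.resize(d,(400,400))[:300]]))
P=np.array([[0.6055,0.1018,z] for z in(0,.01,.032)])
print(w2px(p,P),w2px(q,P))
for s in(p,q):
    for o in outline_of("wedge",s): 
        m=np.array(o["pixels"]); v,u=np.nonzero(m); print(o["conf"],m.sum(),u.min(),u.max(),v.min(),v.max())
E
```

```text
t 6.05 p [ 0.6095 -0.0688  0.1887] yaw 1.51 F [-1.37  3.51  4.71] w 0.4263115805217781 gf 49.94844675064087 q [-16.9  33.4  92.6   0.   54.1 -18.4]
shift [ 0.0007  0.0009 -0.0003] twist -0.19 tilt [-5.e-04  9.e-04 -1.e+00]
[[243.9404 206.0795]
 [243.6193 205.2783]
 [242.8911 203.4612]] [[315.4339 210.3984]
 [315.587  208.4373]
 [315.9301 204.0366]]
0.88 2272 391 464 259 348
0.84 530 246 309 211 249
0.84 1786 78 161 185 238
```

View pics/a.png

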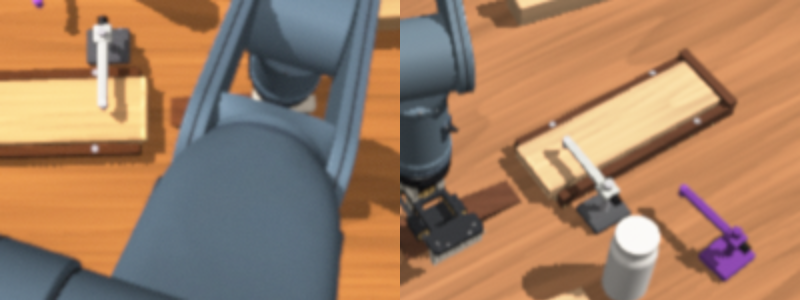

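The composite shows, on the left (top view), the wedge tip in front of the cradle at crop (172,98–126), centred on the stave end at (147,75–142). On the right (scene view), the tip at (515,195) points at the opening. Checking the alignment numerically.

```bash
python3 - <<'E'
from fit import *
np.set_printoptions(precision=4,suppress=True)
q=capture("scene")
ms=[np.array(o["pixels"]) for o in outline_of("wedge",q)]
m=[k for k in ms if k[:,280:330].any()][0].astype(np.float32)
win=np.zeros_like(m); win[:,280:330]=1
f=lambda p:(np.abs(sil(q,place(WEDGE,p))-m)*win).sum()
for p0 in ([.608,-.0189,.026],[.612,-.014,.04],[.606,-.02,.01]):
    o=minimize(f,p0,method="Nelder-Mead",options=dict(initial_simplex=np.array(p0)+np.array([[0,0,0],[.006,0,0],[0,.006,0],[0,0,.05]])));print(o.x,o.fun,"tip",place(np.array([[0,.09,.002]]),o.x))
s=r.observe();print("kin tip",np.array(s["position"])+.14*np.array(s["tcp_rot"])[:,0],s["force"])
# jig yaw from rails: rail edges of stave in top by fit excluding the gauge
p=capture("top"); m=mask("stave",p,[.6,.25,.03]); j=mask("jig",p,[.564,.296,.028])
g=np.zeros_like(m); 
for o in outline_of("gauge",p): g=np.maximum(g,np.array(o["pixels"]))
g=1-cv2.dilate(g.astype(np.float32),np.ones((5,5)))
f=lambda x:(np.abs(sil(p,place(STAVE,x))-m)*g).sum()
p0=np.array([.605,.102,.03]);o=minimize(f,p0,method="Nelder-Mead",options=dict(initial_simplex=p0+np.array([[0,0,0],[.006,0,0],[0,.006,0],[0,0,.05]])));print("stave",o.x,o.fun)
J=np.array([[x,y,z] for x in(-.06,.06) for y in(0,.312) for z in(0,.026)])
if j is not None:
    j=np.maximum(j,m); f=lambda x:(np.abs(sil(p,place(J,x))-j)*g).sum()
    o=minimize(f,p0,method="Nelder-Mead",options=dict(initial_simplex=p0+np.array([[0,0,0],[.006,0,0],[0,.006,0],[0,0,.05]])));print("jig",o.x,o.fun)
E
```

```text
[ 0.606  -0.02   -0.0309] 102.3125 tip [[0.6088 0.07   0.002 ]]
[ 0.6116 -0.0198  0.08  ] 122.875 tip [[0.6044 0.0699 0.002 ]]
[ 0.6081 -0.0203  0.0105] 106.4375 tip [[0.6072 0.0697 0.002 ]]
kin tip [0.6057 0.0713 0.1886] [-2.2998 -0.2509  4.2909]
stave [0.6049 0.1019 0.0283] 76.125
jig [0.6051 0.112  0.0288] 243.1875
```

Request:
jog_arm(plan=[[[0.012,0,0,0,0.02],[0.025,0,0,0,0.02],[0.037,0,0,0,0.02],[0.047,0,0,0,0.02],[0.056,0,0,0,0.02],[0.065,0,0,0,0.02],[0.073,0,0,0,0.02],[0.08,0,0,0,0.02]]])

```text
t: 7.35
position: [0.6075, 0.0127, 0.1887]
tcp_rot: [[-0.029, 1.0, 0.0], [1.0, 0.029, -0.001], [-0.001, 0.0, -1.0]]
force: [0.4, -4.8, 0.4]
gripper_width: 0.425
grasp_force: 49.9
```

```bash
cat > rd.py <<'E'
from h import *
F=[]
for i in range(8):
    if i: capture("top")
    s=r.observe(); F.append(s["force"])
F=np.array(F);R=np.array(s["tcp_rot"])
print("t",s["t"],"p",np.round(s["position"],4),"F",F.mean(0).round(2),"sd",F.std(0).round(2),"push",(-F@R[:,0]).round(1),"mean",(-F@R[:,0]).mean().round(2),"w",round(s["gripper_width"],3),"ins",round(.140+s["position"][1]-.1018,4))
E
python3 rd.py
```

```text
t 7.7 p [0.6073 0.013  0.1887] F [0.66 1.56 0.88] sd [0.68 3.06 0.39] push [ 4.8  1.7 -1.2 -2.5 -2.7 -3.7 -4.5 -4.3] mean -1.54 w 0.43 ins 0.0512
```

Request:
jog_arm(plan=[[[0.002,0,0,0,0.02],[0.004,0,0,0,0.02],[0.006,0,0,0,0.02],[0.008,0,0,0,0.02],[0.01,0,0,0,0.02],[0.012,0,0,0,0.02],[0.014,0,0,0,0.02],[0.016,0,0,0,0.02]]])

```text
t: 8.5
position: [0.607, 0.0286, 0.1887]
tcp_rot: [[-0.029, 1.0, -0.0], [1.0, 0.029, -0.0], [-0.0, -0.0, -1.0]]
force: [0.5, -3.9, 0.8]
gripper_width: 0.428
grasp_force: 49.9
```

```bash
python3 rd.py
```

```text
t 8.85 p [0.6069 0.0288 0.1887] F [ 0.61 -1.75 -0.09] sd [0.54 1.27 0.5 ] push [ 3.9  2.9  2.7  1.6  1.7  1.   0.3 -0.1] mean 1.76 w 0.428 ins 0.067
```

Request:
jog_arm(plan=[[[0.001,0,0,0,0.02],[0.002,0,0,0,0.02],[0.003,0,0,0,0.02],[0.004,0,0,0,0.02],[0.005,0,0,0,0.02]]])

```text
t: 9.35
position: [0.6068, 0.0334, 0.1887]
tcp_rot: [[-0.029, 1.0, -0.0], [1.0, 0.029, -0.0], [-0.0, -0.0, -1.0]]
force: [0.8, -3.5, -1.6]
gripper_width: 0.424
grasp_force: 49.9
```

Request:
jog_arm(plan=[[[0.001,0,0,0,0.02],[0.002,0,0,0,0.02],[0.003,0,0,0,0.02],[0.004,0,0,0,0.02]]])

```text
t: 9.75
position: [0.6067, 0.0375, 0.1887]
tcp_rot: [[-0.029, 1.0, -0.0], [1.0, 0.029, 0.0], [0.0, -0.0, -1.0]]
force: [-0.2, -3.6, -1.5]
gripper_width: 0.429
grasp_force: 49.9
```

Request:
jog_arm(plan=[[[0.001,0,0,0,0.02],[0.002,0,0,0,0.02],[0.003,0,0,0,0.02],[0.004,0,0,0,0.02]]])

```text
t: 10.15
position: [0.6066, 0.0415, 0.1887]
tcp_rot: [[-0.029, 1.0, -0.0], [1.0, 0.029, 0.0], [0.0, -0.0, -1.0]]
force: [0.1, -3.1, -1.1]
gripper_width: 0.425
grasp_force: 49.9
```

Request:
jog_arm(plan=[[[0.001,0,0,0,0.02],[0.002,0,0,0,0.02],[0.003,0,0,0,0.02],[0.004,0,0,0,0.02]]])

```text
t: 10.55
position: [0.6065, 0.0455, 0.1887]
tcp_rot: [[-0.029, 1.0, -0.0], [1.0, 0.029, 0.0], [0.0, -0.0, -1.0]]
force: [0.4, -2.5, -1.4]
gripper_width: 0.429
grasp_force: 49.9
```

Request:
jog_arm(plan=[[[0.001,0,0,0,0.02],[0.002,0,0,0,0.02],[0.003,0,0,0,0.02],[0.004,0,0,0,0.02]]])

```text
t: 10.95
position: [0.6064, 0.0495, 0.1887]
tcp_rot: [[-0.029, 1.0, -0.0], [1.0, 0.029, 0.0], [0.0, -0.0, -1.0]]
force: [-0.2, -2.5, -2.9]
gripper_width: 0.428
grasp_force: 49.9
```

Request:
jog_arm(plan=[[[0.001,0,0,0,0.02],[0.002,0,0,0,0.02],[0.003,0,0,0,0.02],[0.004,0,0,0,0.02]]])

```text
t: 11.35
position: [0.6063, 0.0535, 0.1887]
tcp_rot: [[-0.029, 1.0, -0.0], [1.0, 0.029, 0.0], [0.0, -0.0, -1.0]]
force: [0.4, -2.6, -0.9]
gripper_width: 0.427
grasp_force: 49.9
```

Request:
jog_arm(plan=[[[0.001,0,0,0,0.02],[0.002,0,0,0,0.02],[0.003,0,0,0,0.02],[0.004,0,0,0,0.02]]])

```text
t: 11.75
position: [0.6062, 0.0575, 0.1887]
tcp_rot: [[-0.029, 1.0, -0.0], [1.0, 0.029, 0.0], [0.0, -0.0, -1.0]]
force: [0.9, -3.0, -1.5]
gripper_width: 0.426
grasp_force: 49.9
```

Request:
jog_arm(plan=[[[0.001,0,0,0,0.02],[0.002,0,0,0,0.02],[0.003,0,0,0,0.02],[0.004,0,0,0,0.02]]])

```text
t: 12.15
position: [0.6061, 0.0615, 0.1887]
tcp_rot: [[-0.029, 1.0, -0.0], [1.0, 0.029, 0.0], [0.0, -0.0, -1.0]]
force: [0.1, -1.7, -1.7]
gripper_width: 0.428
grasp_force: 49.9
```

```bash
python3 - <<'E'
from fit import *
q=capture("scene"); save(q,"s2.png",(280,150,420,250),5)
E
```

```text
(no output)
```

View pics/s2.png

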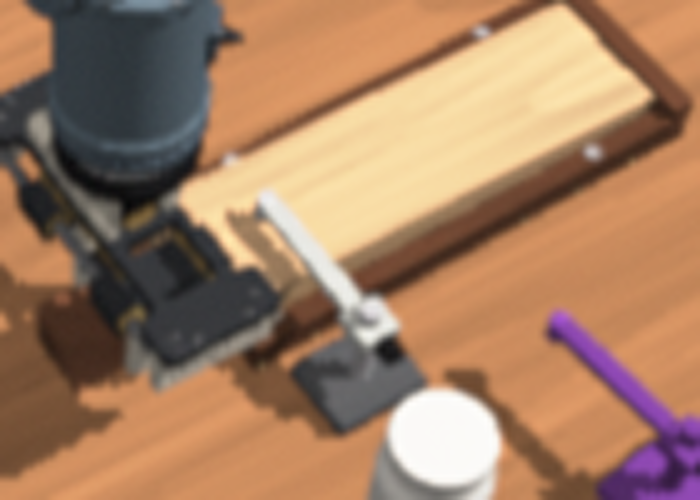

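The stave's front has risen above the rail (about (300,280) of the crop). The gripper is clear of the gauge, whose post is at (370,320). Continue in short steps.

Request:
jog_arm(plan=[[[0.001,0,0,0,0.02],[0.002,0,0,0,0.02],[0.003,0,0,0,0.02],[0.004,0,0,0,0.02]]])

```text
t: 12.6
position: [0.6059, 0.0655, 0.1887]
tcp_rot: [[-0.029, 1.0, -0.0], [1.0, 0.029, 0.0], [0.0, -0.0, -1.0]]
force: [-0.1, -3.1, -2.7]
gripper_width: 0.424
grasp_force: 49.9
```

Request:
jog_arm(plan=[[[0.001,0,0,0,0.02],[0.002,0,0,0,0.02],[0.003,0,0,0,0.02],[0.004,0,0,0,0.02]]])

```text
t: 13.0
position: [0.6058, 0.0691, 0.1887]
tcp_rot: [[-0.029, 1.0, -0.0], [1.0, 0.029, -0.001], [-0.001, -0.0, -1.0]]
force: [0.5, -5.7, -3.2]
gripper_width: 0.424
grasp_force: 49.9
```

Request:
jog_arm(plan=[[[0.001,0,0,0,0.02],[0.002,0,0,0,0.02],[0.003,0,0,0,0.02]]])

```text
t: 13.3
position: [0.6059, 0.0711, 0.1887]
tcp_rot: [[-0.029, 1.0, -0.0], [1.0, 0.029, -0.002], [-0.002, -0.0, -1.0]]
force: [0.5, -10.9, -3.5]
gripper_width: 0.428
grasp_force: 49.9
```

```bash
python3 rd.py
```

```text
t 13.65 p [0.6059 0.0711 0.1887] F [ 0.29 -9.5  -3.15] sd [0.65 0.66 0.36] push [10.9  9.2  9.6  9.5  8.6  9.5  8.7  9.9] mean 9.5 w 0.426 ins 0.1093
```

Request:
jog_arm(plan=[[[0.001,0,0,0,0.02],[0.002,0,0,0,0.02]]])

```text
t: 13.85
position: [0.6059, 0.0723, 0.1887]
tcp_rot: [[-0.029, 1.0, 0.0], [1.0, 0.029, -0.004], [-0.004, -0.0, -1.0]]
force: [0.8, -15.2, -3.8]
gripper_width: 0.429
grasp_force: 49.9
```

```bash
python3 rd.py
```

```text
t 14.2 p [0.6059 0.0723 0.1887] F [  0.27 -13.34  -3.26] sd [0.6  0.71 0.52] push [15.2 13.3 13.  13.1 13.1 13.3 12.8 12.9] mean 13.33 w 0.425 ins 0.1105
```

Request:
jog_arm(plan=[[[0,0,0,0,0.065],[0,0,0,0,0.065],[0,0,0,0,0.065],[0,0,0,0,0.065],[0,0,0,0,0.065]]])

```text
t: 14.7
position: [0.6057, 0.0748, 0.1889]
tcp_rot: [[-0.029, 1.0, 0.0], [1.0, 0.029, 0.0], [0.0, 0.0, -1.0]]
force: [-0.1, -0.4, -0.3]
gripper_width: 0.697
grasp_force: 0.0
```

```bash
python3 rd.py
```

```text
t 15.05 p [0.6057 0.0744 0.1887] F [-0.19 -0.1   0.08] sd [0.5  0.61 0.27] push [ 0.4 -0.9 -0.7  0.7  1.  -0.2  0.2  0.3] mean 0.09 w 0.698 ins 0.1126
```

Request:
jog_arm(plan=[[[0,0,-0.02,0,0.065],[0,0,-0.05,0,0.065],[0,0,-0.1,0,0.065],[-0.04,0,-0.15,0,0.065],[-0.09,0,-0.2,0,0.065],[-0.14,0,-0.2,0,0.065],[-0.19,0,-0.2,0,0.065],[-0.24,0,-0.2,0,0.065]]])

```text
t: 15.85
position: [0.6117, -0.14, 0.3895]
tcp_rot: [[-0.03, 1.0, 0.003], [1.0, 0.03, -0.001], [-0.001, 0.003, -1.0]]
force: [1.7, -0.2, 0.3]
gripper_width: 0.702
grasp_force: 0.0
```

```bash
python3 - <<'E'
from fit import *
np.set_printoptions(precision=4,suppress=True)
for i in range(6): p=capture("top")
q=capture("scene"); a=cv2.resize(p["color"][150:250,150:300],(390,260),interpolation=2); b=cv2.resize(q["color"][150:250,280:430],(390,260),interpolation=2)
cv2.imwrite("pics/end.png",np.hstack([a,b])[:,:,::-1])
# visible wedge: thick end position
for s in(p,q):
    for o in outline_of("wedge",s):
        m=np.array(o["pixels"]); v,u=np.nonzero(m); print(round(o["conf"],2),m.sum(),u.min(),u.max(),v.min(),v.max())
    V=place(WEDGE,[.6055-.029*(.0723-.1018)-.029*.05*0,.0723+.05,.029]); print(w2px(s,V).round(1).tolist())
print(r.observe()["t"])
E
```

```text
0.91 2223 394 465 259 348
0.66 376 244 268 197 212
[[269.4, 212.0], [269.1, 209.0], [203.8, 213.7], [203.5, 213.4], [269.1, 197.8], [268.8, 194.2], [203.9, 199.5], [203.7, 199.2]]
0.86 487 291 321 201 226
0.83 1888 78 161 184 238
[[291.0, 216.8], [291.0, 208.9], [343.6, 188.9], [343.7, 188.1], [298.7, 227.2], [298.9, 219.4], [351.7, 198.5], [351.9, 197.7]]
16.3
```

View pics/end.png

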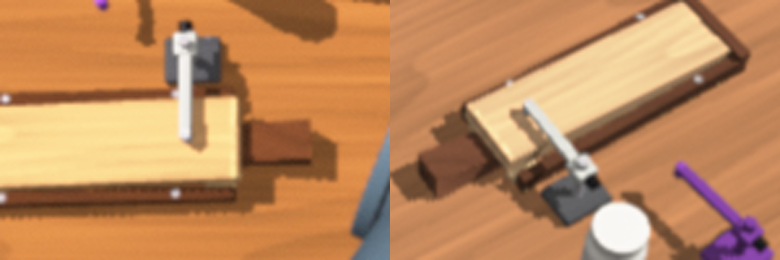

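The wedge stands square under the raised stave (left: thick end at (310,140); right: (430,175)), at the place where it was driven and with the finger on the stave. The gauge is untouched, so I'm handing in.

```bash
python3 -c "
from cell import workorder
print(workorder.hand_in())"
```

```text
the job is handed in; nothing more can be done
None
```

The wedge is driven about 110 mm under the stave and left wedged, with an estimated 6–10 N on the gauge's finger judging by push force and travel; the job was handed in at about 16 s, and no verdict came back.

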